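Make up two pipe kits from the stock drawer

TASK

Make up two kits from the drawer of black iron pipe fittings: the floor flange, the long nipple and the end cap (a coat peg) go into the rectangular tray, the tee and the short nipple (a branch) into the round dish. Lay each part flat on the bottom of its tray or dish, side by side and none on top of another, the flange still collar up and the cap still mouth down, so that each kit can be checked at a glance. The elbow is spare and stays in the drawer; leave the tray and the dish standing level on the bench, and do not knock over the jar.

Things in the scene. Friction and masses are not known exactly. Their poses are not given: they have to be found in the camera images.
- drawer: The stock: a shallow open plywood drawer lying on the bench, 300 x 380 mm outside, sides 9 mm thick and 42 mm high (the light wood strip on its robot side 46 mm, with a steel pull), floor 9 mm above the bench; fixed. Origin: centre of its underside; x across the 300 mm, y along the 380 mm, z up. At the start the six fittings lie singly in it, 3/4 inch black iron, well apart.
- tray: Rectangular bright metal tray, loose, 0.75 kg, 240 mm along its x by 160 mm along its y, walls 4 mm thick, rim 26 mm high, level floor 4 mm above the bench. Origin: centre of its underside. It may stand left or right of the drawer.
- dish: Round bright metal dish, loose, 0.6 kg, floor 180 mm across inside and 4 mm above the bench, side wall leaning out to a rim 206 mm across and 26 mm high. Origin: centre of its underside. It stands on the other side of the drawer from the tray.
- flange: Floor flange: round plate 86 mm across and 6 mm thick with four screw holes, and in its middle an upright round collar 38 mm across whose top is 26 mm above the underside; 0.3 to 0.45 kg. It lies collar up and can be picked up by the collar. Origin: centre of its underside; z along the collar.
- long_nipple: Long nipple: straight round pipe 100 mm long and 27 mm across with bright threads at both ends, lying down; about 0.17 kg. Origin: its middle, on its axis (13.4 mm above what it lies on); x along the pipe. It can roll if pushed.
- short_nipple: Short nipple: the same pipe but 50 mm long; about 0.09 kg. Origin: its middle, on its axis (13.4 mm above what it lies on); x along the pipe. It can roll if pushed.
- cap: End cap: small round cup 35 mm across and 26 mm high, lying mouth down with its closed, slightly domed end (31 mm across) up; 0.1 kg. Origin: centre of its underside; z up.
- tee: Tee, lying flat: straight run along its x, 72 mm from mouth to mouth; branch to its +y, mouth 36 mm from the run's axis. Bands at the mouths 32 mm across, tubes 27 mm; about 0.26 kg. Origin: where the axes cross (16 mm above what it lies on). From the back of the run to the branch's mouth it is 50 to 52 mm wide; gripped so, the middle is 10 mm to +y of the origin, near its centre of mass.
- elbow: Elbow, the spare: two equal short legs at a right angle, lying flat, along its +x and its +y, mouths 36 mm from the corner, bands 32 mm across; 0.19 kg. Origin: where the axes cross (16 mm above what it lies on).
- jar: Bystander: a glass jar of brass screws with a red lid, 70 mm across and 106 mm high, standing on the bench off the far right corner of the drawer. Origin: centre of its underside; z up.
There are look-alikes about, which are no part of the job. What is shaped like the elbow but blue or turquoise is not meant.

How it is judged:
At the end, for the whole second after the job is handed in: Flange, long nipple and cap lie in the tray, tee and short nipple in the dish, at rest, each at most 6 mm higher than flat on that floor; flange and cap within 0.15 rad of upright; elbow in the drawer; tray and dish level on the bench (10 mm, 0.08 rad); jar upright (0.2 rad) (x of flange in the frame of tray between -0.114 and 0.114 m and y of flange in the frame of tray between -0.074 and 0.074 m and z of each of flange, cap in the frame of tray below 0.01 m and linear speed of each of flange, long_nipple, cap, tee, short_nipple, tray, dish below 0.02 m/s and angular speed of each of flange, long_nipple, cap, tee, short_nipple below 0.5 rad/s and x of long_nipple in the frame of tray between -0.114 and 0.114 m and y of long_nipple in the frame of tray between -0.074 and 0.074 m and z of long_nipple in the frame of tray below 0.0234 m and x of cap in the frame of tray between -0.114 and 0.114 m and y of cap in the frame of tray between -0.074 and 0.074 m and angle between each of flange, cap's own z axis and vertical below 0.15 rad and horizontal distance between each of tee, short_nipple and dish below 0.088 m and z of tee in the frame of dish below 0.026 m and z of short_nipple in the frame of dish below 0.0234 m and x of elbow in the frame of drawer between -0.141 and 0.141 m and y of elbow in the frame of drawer between -0.181 and 0.181 m and z of elbow in the frame of drawer between 0 and 0.05 m and height (world z) of each of tray, dish below 0.01 m and angle between each of tray, dish's own z axis and vertical below 0.08 rad and angle between jar's own z axis and vertical below 0.2 rad); the robot touches nothing.
It fails at once if the jar is knocked over (angle between jar's own z axis and vertical above 0.35 rad).
It also fails if it takes over 128 s, if anything falls off the work surface, if the arm or the gripper's body presses on something with over 40 N, if the wrist force passes 120 N, or if a joint passes its speed limit or range.

ROBOT

A 6-joint arm with a two-finger parallel gripper is mounted at the origin on the work surface. World frame = base frame: x ahead of the robot, y to its left, z up, the work surface at z = 0. Lengths are in m, angles in rad, forces in N, time in s.
With the tool pointing down it reaches from about 0.25 to 0.85 m from the base axis. Payload 12.5 kg.
Tool frame: the origin (TCP) lies on the centre line of the jaws, within the pads' length; the fingertips stand 11 mm ahead of it and the grasp point (between the pads) lies 8 mm behind it (bot.finger_overhang is the distance from the TCP to the fingertips, in m); z points along the fingers, y is the line along which they close (so a half turn about z gives the same grasp; the last joint's range is limited). The gripper opens to 93 mm and grips with 3 to 60 N. Pads are 15 mm wide; open, the fingers measure 128 mm over their backs; the gripper's body (75 mm by 188 mm) begins 65 mm behind the grasp point.
Start: joints at [1.183, 0.351, 1.652, -0, 1.139, -0.085], TCP at [0.164, 0.525, 0.23] pointing down, gripper open.
Joint ranges: [-2.75, 2.75], [-0.79, 2.1], [0.01, 2.65], [-1.57, 4.71], [0.07, 3.14], [-2.87, 2.87]. Speed limits (rad/s): [2.22, 2.22, 2.79, 3.14, 3.14, 3.14].

INTERFACE

Orientations are given as [roll, pitch, yaw] about the fixed x, y, z axes, in that order (R = Rz(yaw) Ry(pitch) Rx(roll)).
In Python, from cell import bot, effector, solver, status, imaging, job gives the robot as it stands. Calls block until the motion is done:
- bot.move_to(position, orientation): joint-space move of the TCP to a pose.
- bot.servo_line(position, orientation=None, rate=0.15, force_limit=None): straight line of the TCP; orientation=None keeps the orientation; rate is the mean speed in m/s. With force_limit (N) it stops when the force on the tool has changed by that much, and returns True; else False.
- bot.move_joints(angles): joint-space move.
- effector.let_go() and effector.grasp(grip_force=None): open the fingers fully, or close them until they stop; grip_force is the grip in N (None keeps the last).
- bot.hold(seconds).
- solver.inverse_kinematics(position, orientation): joint angles nearest the present ones, or None.
- status.state(): the state.
- imaging.get_image(name): name is "side" or "top" or "wrist"; returns (picture, depth): 420x560x3 uint8, red, green, blue; 420x560 float32, m along the optical axis (not along the pixel's ray), 0 where there is no reading.
- imaging.camera_model(name): a dict with "K" (3x3 intrinsics, pixels), "R" (3x3) and "t" (3): a world point X has camera coordinates R X + t. Camera axes: x right, y down, z forward; pixel columns grow to the right and rows downward; lengths in m; the calibration is good to about 2 mm. A picture is of the moment at which its call begins: read the wrist's pose just before it. camera_model takes no time and is no camera call; for the wrist camera it gives the pose at the moment of the call.
A pose or a line that the arm cannot do raises bot.PlanningError and nothing moves.
- job.job_done(): hands the job in; it is judged then, once.
The state is a dict: "t": time; "q": joint angles; "qvel": joint speeds; "tau": joint torques, N m; "tcp_pos": TCP position; "tool_rot": TCP orientation; "wrist_force": force on the tool from outside, world axes, zero at the start; "torque": the same for the moment, N m; "width": finger opening in m; "grip_force": force on a finger pad.
Only numpy, scipy, OpenCV 4.12 (cv2) and the standard library are available. Lean on these libraries where they do the work, as an engineer would, in place of code of your own. Each camera call takes 0.05 s, during which the arm holds its last target. There are 200 camera calls.

## Working session

There is one attempt and no reset: what is moved stays moved. The work goes in short steps, each a Python script; the robot and the scene stay as the last script left them, time stands still between calls to the robot, and variables do not carry over. Pictures are saved under pics/ and viewed, at most 14 in all, crops included, and the job is handed in when it is done.

```bash
ls; mkdir -p pics; python3 - <<'E'
from cell import *
import cv2,numpy as np
s=status.state();print(s)
for n in("top","side"):
    p,d=imaging.get_image(n);cv2.imwrite(f'pics/{n}0.png',p[:,:,::-1]);np.save(f'pics/{n}0.npy',d)
    m=imaging.camera_model(n);print(n,m, (d>0).mean())
E
```

```text
pics
{'t': 0.0, 'q': array([ 1.18337239e+00,  3.51257721e-01,  1.65242180e+00, -1.97083719e-06,
        1.13907891e+00, -8.45973562e-02]), 'qvel': array([-0.00093549, -0.00074867, -0.00149529,  0.00027185, -0.00127608,
       -0.00098026]), 'tau': array([ 6.03886656e-04, -4.97335482e+01, -2.85248959e+01,  6.99071819e-02,
        2.59333500e-02, -1.13680517e-04]), 'tcp_pos': array([0.16387148, 0.524678  , 0.22909052]), 'tool_rot': array([-3.14043090e+00, -9.67209604e-05,  2.83876684e+00]), 'wrist_force': array([-0.10178063, -0.15266702, -0.41827738]), 'torque': array([ 0.01503131, -0.00185543,  0.00179861]), 'grip_force': 0.0, 'width': 0.09310005520373298}
top {'K': array([[444.56688131,   0.        , 277.18367433],
       [  0.        , 444.56688131, 201.97956181],
       [  0.        ,   0.        ,   1.        ]]), 'R': array([[-0.01290916, -0.99965913, -0.02269317],
       [-0.99649769,  0.01473688, -0.08231142],
       [ 0.08261779,  0.02155112, -0.99634826]]), 't': array([-0.00448927,  0.56014583,  1.11750888])} 0.9958418367346938
side {'K': array([[511.29724151,   0.        , 288.00724674],
       [  0.        , 511.29724151, 200.91381061],
       [  0.        ,   0.        ,   1.        ]]), 'R': array([[ 0.97509936, -0.22119036,  0.01600189],
       [-0.14954388, -0.70910186, -0.68906544],
       [ 0.1637616 ,  0.66951429, -0.72452244]]), 't': array([-0.56868184,  0.10490707,  1.05416071])} 0.9959821428571428
```

View pics/top0.png

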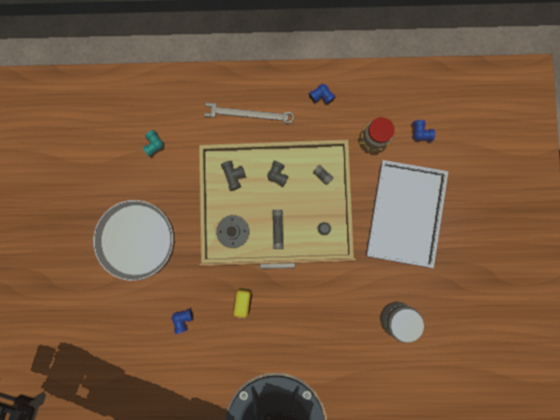

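View pics/side0.png

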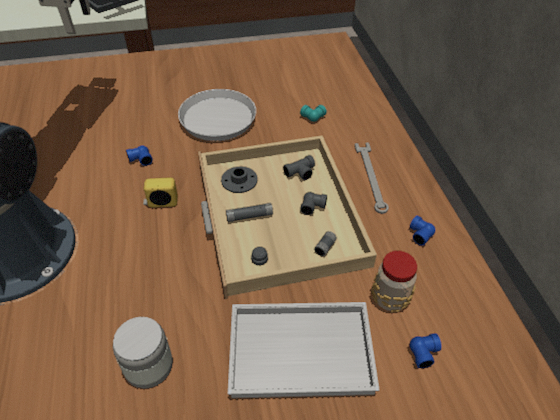

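The top view shows the dish at (133,240) and the tray at (407,214). In the drawer are the tee (232,175), elbow (278,174), short nipple (323,175), flange (233,232), long nipple (278,229) and cap (324,228). The jar with the red lid is at (380,133). The side view agrees with this layout.

```bash
cat > h.py <<'E'
from cell import *
import cv2,numpy as np
def cloud(d,m):
    v,u=np.mgrid[:d.shape[0],:d.shape[1]]
    K,R,t=m['K'],m['R'],m['t']
    P=np.stack([(u-K[0,2])/K[0,0]*d,(v-K[1,2])/K[1,1]*d,d],-1)
    W=(P-t)@R
    W[d<=0]=np.nan
    return W
def comps(p,W,lim,zmin,dark=75,amin=60):
    """dark blobs within world box lim=(x0,x1,y0,y1), above zmin"""
    g=p.max(2)
    M=(g<dark)&(W[...,2]>zmin)&(W[...,0]>lim[0])&(W[...,0]<lim[1])&(W[...,1]>lim[2])&(W[...,1]<lim[3])
    n,l,st,c=cv2.connectedComponentsWithStats(M.astype(np.uint8))
    return [(st[i,4],c[i],W[l==i],l==i) for i in range(1,n) if st[i,4]>=amin]
E
cat > a.py <<'E'
from h import *
for n in("top","side"):
    p=cv2.imread(f'pics/{n}0.png')[:,:,::-1];d=np.load(f'pics/{n}0.npy');W=cloud(d,imaging.camera_model(n))
    if n=="top":
        for name,(u,v) in dict(bench=(100,350),floor=(255,200),dish=(133,240),tray=(407,214),flange=(233,232),tee=(232,175),cap=(324,228),lid=(381,130),wlid=(407,325)).items(): print(name,W[v,u].round(4))
        for nm,(u,v) in dict(dl=(203,148),dr=(348,143),bl=(203,264),br=(353,261),t1=(384,163),t2=(446,170),t3=(433,264),t4=(370,256)).items(): print(nm,W[v,u].round(4))
    print(n)
    for a,c,X,_ in comps(p,W,(.3,.64,-.22,.22),.013): 
        r=cv2.minAreaRect(X[:,:2].astype(np.float32)*1000); print(a,c.round(),np.median(X,0).round(3),'ztop',np.percentile(X[:,2],[5,50,95]).round(4),np.round(r[0]),np.round(r[1]),round(r[2]))
E
python3 a.py
```

```text
bench [0.1873 0.4481 0.0013]
floor [0.5669 0.0455 0.0124]
dish [0.4676 0.3652 0.0056]
tray [ 0.5257 -0.3484 -0.0009]
flange [0.4844 0.0998 0.0394]
tee [0.63   0.1022 0.035 ]
cap [ 0.4915 -0.1297  0.0349]
lid [ 0.7226 -0.2652  0.1063]
wlid [ 0.2626 -0.3116  0.101 ]
dl [0.7009 0.1764 0.0367]
dr [ 0.7074 -0.1954  0.0365]
bl [0.4056 0.1745 0.0452]
br [ 0.4062 -0.2056 -0.0019]
t1 [ 0.6565 -0.2881  0.0231]
t2 [ 0.6389 -0.453   0.0018]
t3 [ 0.3977 -0.4019  0.0245]
t4 [ 0.4185 -0.2497 -0.0016]
top
73 [275. 179.] [ 0.618 -0.005  0.035] ztop [0.0274 0.0351 0.0402] [618.  -8.] [47. 19.] 47
119 [235. 180.] [0.62  0.094 0.035] ztop [0.0273 0.0347 0.0391] [623.  92.] [47. 46.] 16
60 [275. 228.] [ 0.495 -0.005  0.032] ztop [0.0275 0.0321 0.0368] [491.  -6.] [66.  8.] 2
69 [280. 229.] [ 0.493 -0.019  0.033] ztop [0.0287 0.0332 0.0369] [491. -20.] [66.  6.] 2
73 [231. 231.] [0.487 0.105 0.036] ztop [0.0316 0.0356 0.039 ] [486. 105.] [21. 23.] 89
side
165 [294. 172.] [0.618 0.087 0.03 ] ztop [0.0172 0.0297 0.0378] [617.  90.] [24. 58.] 63
209 [239. 176.] [0.488 0.096 0.031] ztop [0.0156 0.0313 0.0377] [489. 102.] [39. 37.] 5
182 [162. 197.] [0.314 0.06  0.034] ztop [0.0159 0.0344 0.0542] [316.  60.] [ 8. 32.] 82
161 [308. 206.] [ 0.62  -0.031  0.032] ztop [0.0163 0.0321 0.039 ] [625. -18.] [41. 29.] 64
189 [250. 215.] [ 0.493 -0.023  0.024] ztop [0.0163 0.0244 0.0309] [493. -23.] [95. 10.] 3
62 [320. 251.] [ 0.616 -0.147  0.023] ztop [0.0142 0.0231 0.0319] [ 616. -148.] [ 4. 24.] 42
123 [259. 258.] [ 0.491 -0.142  0.023] ztop [0.015  0.0231 0.0343] [ 493. -137.] [23. 31.] 70
```

```bash
cat > s.py <<'E'
from h import *
import pickle
out=[]
for i,(x,y) in enumerate([(.50,.09),(.50,-.13)]):
    bot.move_to([x,y,.30],[np.pi,0,np.pi])
    m=imaging.camera_model('wrist'); p,d=imaging.get_image('wrist')
    out.append((m,p,d)); print(status.state()['t'],status.state()['q'].round(2),m['R'].round(3),(-m['R'].T@m['t']).round(3))
pickle.dump(out,open('w.pkl','wb'))
cv2.imwrite('pics/w01.png',cv2.resize(np.hstack([o[1][:,:,::-1] for o in out]),(800,300),interpolation=cv2.INTER_AREA))
E
python3 s.py
```

```text
2.15 [ 0.09  0.21  1.67  0.    1.27 -1.48] [[-0.     1.     0.   ]
 [ 0.97   0.     0.244]
 [ 0.244  0.    -0.97 ]] [0.434 0.09  0.456]
3.0833 [-0.34  0.22  1.65  0.    1.27 -1.91] [[ 0.     1.     0.   ]
 [ 0.97  -0.     0.244]
 [ 0.244  0.    -0.97 ]] [ 0.434 -0.13   0.456]
```

View pics/w01.png

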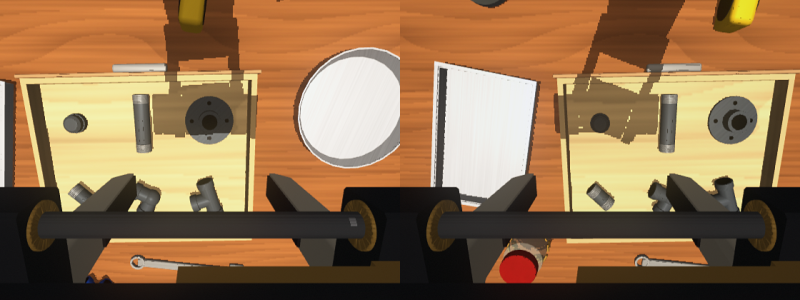

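The two wrist views show the cap, long nipple and flange clearly in the front row. The fingers partly hide the rear row, so I'll take two views further out and measure both rows.

```bash
cat > s2.py <<'E'
from h import *
import pickle
out=pickle.load(open('w.pkl','rb'))
for i,(x,y) in enumerate([(.64,.06),(.64,-.09)]):
    bot.move_to([x,y,.30],[np.pi,0,np.pi])
    m=imaging.camera_model('wrist'); p,d=imaging.get_image('wrist'); out.append((m,p,d))
pickle.dump(out,open('w.pkl','wb'))
cv2.imwrite('pics/w23.png',cv2.resize(np.hstack([o[1][:,:,::-1] for o in out[2:]]),(800,300),interpolation=cv2.INTER_AREA))
E
cat > m.py <<'E'
from h import *
import pickle
for m,p,d in pickle.load(open('w.pkl','rb')):
    W=cloud(d,m); Z=W[...,2]
    fl=Z[(abs(W[...,0]-.555)<.03)&(abs(W[...,1]+.0)<.12)&(Z<.03)]
    print('--- floor',np.nanmedian(fl).round(4),np.nanstd(fl).round(4), 'bench',np.nanmedian(Z[(abs(Z)<.007)&(W[...,0]<.38)]).round(4))
    M=(Z>.0145)&(Z<.046)&(W[...,0]>.425)&(W[...,0]<.69)&(abs(W[...,1]+.012)<.168)
    M=cv2.morphologyEx(M.astype(np.uint8),cv2.MORPH_OPEN,np.ones((3,3)))
    n,l,st,c=cv2.connectedComponentsWithStats(M)
    for i in range(1,n):
        if st[i,4]<250: continue
        X=W[l==i]; r=cv2.minAreaRect(X[:,:2].astype(np.float32)*1000)
        print(st[i,4],c[i].round(),'z',np.percentile(X[:,2],[10,50,97]).round(4),np.round(r[0],1),np.round(r[1],1),round(r[2],1),'bb',(X[:,:2].min(0)*1e3).round(),(X[:,:2].max(0)*1e3).round())
E
python3 s2.py; python3 m.py
```

```text
--- floor 0.0097 0.0019 bench 0.0008
1797 [199. 172.] z [0.028  0.0342 0.0372] [493.5 -13.3] [100.3  27.2] 0.8 bb [443. -26.] [544.   1.]
3020 [292. 169.] z [0.015  0.0161 0.0368] [489.1 103. ] [83.9 83.4] 1.3 bb [447.  61.] [531. 145.]
728 [104. 173.] z [0.0204 0.0334 0.0367] [ 493.  -130.7] [32.6 32.3] 64.7 bb [ 476. -147.] [ 510. -115.]
1424 [288. 276.] z [0.0288 0.0372 0.0415] [634.6  95.7] [69.4 51.5] 18.8 bb [594.  68.] [659. 131.]
527 [111. 271.] z [0.0239 0.0333 0.037 ] [ 624.7 -136.4] [33.  24.2] 45.6 bb [ 605. -153.] [ 641. -117.]
968 [205. 278.] z [0.0286 0.0367 0.0411] [632.   -9.3] [42.9 56. ] 85.9 bb [603. -33.] [661.  12.]
--- floor 0.0097 0.0019 bench 0.0008
1826 [375. 172.] z [0.028  0.0342 0.0373] [493.7 -13.7] [100.5  27.4] 0.8 bb [444. -28.] [544.   1.]
3113 [466. 168.] z [0.015  0.0163 0.0368] [489.3 103.6] [84.1 83.5] 21.8 bb [447.  61.] [531. 145.]
603 [280. 173.] z [0.0216 0.0344 0.0367] [ 493.4 -132.4] [33.7 33.9] 0.7 bb [ 477. -149.] [ 510. -115.]
1103 [456. 272.] z [0.0266 0.037  0.0411] [630.7  99.3] [65.5 40.7] 19.8 bb [594.  77.] [656. 129.]
872 [363. 27
[... 731 characters left out ...]
993 [129. 172.] z [0.0259 0.0341 0.0372] [ 631.8 -130.9] [50.5 26.6] 45.4 bb [ 606. -155.] [ 659. -105.]
--- floor 0.0098 0.0019 bench nan
2303 [350.  49.] z [0.0285 0.0344 0.0372] [493.9 -13.4] [100.4  27.4] 0.6 bb [444. -28.] [544.   1.]
4018 [449.  48.] z [0.015  0.0163 0.0369] [488.9 103.7] [84.7 83.9] 54.2 bb [447.  61.] [533. 146.]
781 [246.  53.] z [0.022  0.0343 0.037 ] [ 495.1 -131.8] [31.9 34.1] 7.9 bb [ 478. -149.] [ 511. -115.]
2038 [436. 175.] z [0.0282 0.0377 0.0417] [636.9  95.7] [72.9 51.9] 18.2 bb [595.  67.] [673. 128.]
1414 [344. 175.] z [0.0314 0.0379 0.0418] [636.6 -17.7] [51.4 51.7] 63.9 bb [603. -42.] [669.  11.]
882 [250. 172.] z [0.0288 0.0344 0.0373] [ 631.8 -131.2] [50.  26.1] 45.4 bb [ 607. -157.] [ 656. -106.]
  return np.nanmean(a, axis, out=out, keepdims=keepdims)
```

View pics/w23.png

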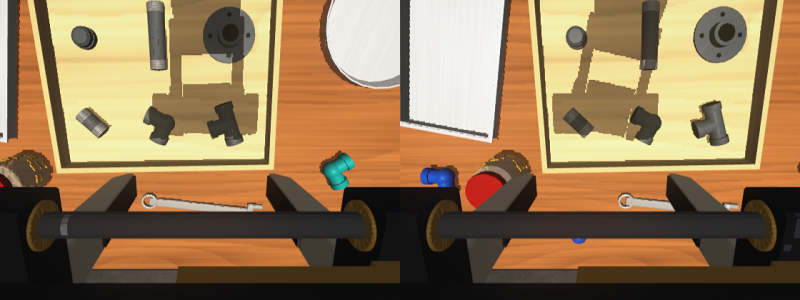

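```bash
cat > m2.py <<'E'
from h import *
import pickle
L=pickle.load(open('w.pkl','rb'))
def get(i): return cloud(L[i][2],L[i][0])
for i in (0,1,2,3):
    W=get(i);Z=W[...,2];v=np.s_[:250] if i<2 else np.s_[:230]
    W=W[v];Z=Z[v]
    D=W[(Z>.037)&(Z<.05)&(abs(W[...,1]+.01)<.24)&(W[...,0]>.35)&(W[...,0]<.75)]
    F=W[(Z<.013)&(Z>.006)&(abs(W[...,1]+.01)<.19)&(W[...,0]>.4)&(W[...,0]<.7)]
    print(i,'drawer rim y',np.percentile(D[:,1],[.5,99.5]).round(4),'x',np.percentile(D[:,0],[.5,99.5]).round(4),'floor x',np.percentile(F[:,0],[.2,99.8]).round(4),'y',np.percentile(F[:,1],[.2,99.8]).round(4))
    T=W[(Z>.018)&(Z<.035)&(W[...,1]<-.225)&(W[...,1]>-.5)&(W[...,0]>.3)&(W[...,0]<.68)]
    if len(T)>200:
        r=cv2.minAreaRect(T[:,:2].astype(np.float32)*1e3); print('  tray',len(T),r,np.percentile(T[:,2],97).round(4))
        c=np.array(r[0])/1e3; f=Z[np.hypot(W[...,0]-c[0],W[...,1]-c[1])<.05]; print('  tray floor',np.nanmedian(f).round(4))
    T=W[(Z>.02)&(Z<.035)&(W[...,1]>.22)&(W[...,1]<.5)&(W[...,0]>.3)&(W[...,0]<.65)]
    if len(T)>200:
        c,R=cv2.minEnclosingCircle(T[:,:2].astype(np.float32)*1e3); print('  dish',len(T),c,R)
        f=Z[np.hypot(W[...,0]-c[0]/1e3,W[...,1]-c[1]/1e3)<.05]; print('  dish floor',np.nanmedian(f).round(4))
p=cv2.imread('pics/top0.png')[:,:,::-1].astype(int);W=cloud(np.load('pics/top0.npy'),imaging.camera_model('top'))
for n,M in dict(tray=(W[...,2]>.018)&(W[...,2]<.035)&(W[...,1]<-.225)&(W[...,1]>-.5)&(W[...,0]>.38)&(W[...,0]<.68),dish=(W[...,2]>.017)&(W[...,2]<.035)&(W[...,1]>.22)&(W[...,1]<.5)&(W[...,0]>.3)&(W[...,0]<.6),lid=(W[...,2]>.09)&(W[...,0]>.6)&(W[...,1]<-.15)&(p[...,0]>100)&(p[...,1]<60)&(W[...,0]<.8)).items():
    X=W[M][:,:2].astype(np.float32)*1e3; print(n,len(X),cv2.minAreaRect(X),cv2.minEnclosingCircle(X))
E
python3 m2.py
```

```text
0 drawer rim y [-0.2005  0.181 ] x [0.4066 0.5846] floor x [0.422  0.5989] y [-0.1913  0.1718]
  tray 1124 ((507.902099609375, -258.3955383300781), (10.940746307373047, 174.32940673828125), 78.73893737792969) 0.0281
  tray floor 0.0018
  dish 1816 (471.4053039550781, 358.0042724609375) 103.03971862792969
  dish floor 0.0047
1 drawer rim y [-0.2004  0.181 ] x [0.406  0.5852] floor x [0.4223 0.5993] y [-0.1903  0.1727]
  tray 3761 ((454.5506286621094, -329.5840148925781), (169.83045959472656, 316.9840393066406), 78.64219665527344) 0.0284
  tray floor 0.0048
2 drawer rim y [-0.2429  0.1829] x [0.4467 0.6997] floor x [0.4355 0.6991] y [-0.1908  0.1734]
  tray 1722 ((551.9380493164062, -266.34454345703125), (17.057086944580078, 231.9092254638672), 76.92444610595703) 0.0283
  tray floor 0.0017
  dish 663 (505.22332763671875, 324.6103210449219) 90.5401611328125
  dish floor 0.0047
3 drawer rim y [-0.2003  0.1831] x [0.4469 0.7009] floor x [0.4359 0.6995] y [-0.19    0.1741]
  tray 3317 ((538.4046630859375, -342.3774719238281), (163.3592071533203, 230.45654296875), 79.05653381347656) 0.028
  tray floor 0.0048
tray 1119 ((528.2125244140625, -343.90521240234375), (169.8836669921875, 248.42799377441406), 79.02198791503906) ((527.8316650390625, -343.6745300292969), 148.05807495117188)
dish 684 ((469.72540283203125, 358.6383056640625), (203.85292053222656, 202.08035278320312), 89.95027923583984) ((470.0548400878906, 358.2136535644531), 103.11431121826172)
lid 476 ((724.608642578125, -265.93585205078125), (56.00541305541992, 58.620208740234375), 43.95541763305664) ((724.5773315429688, -265.9705810546875), 29.637537002563477)
```

```bash
cat > pp.py <<'E'
from h import *
H=.19; FL=.0097; TF=.0047
C=np.array([.529,-.342]); a=np.deg2rad(-11.0); e=np.array([np.cos(a),np.sin(a)]); n=np.array([-e[1],e[0]])
tray=lambda u,v: C+u*e+v*n
def ori(xy,psi):            # half-turn choice that keeps the last joint near the middle
    q=np.arctan2(xy[1],xy[0])+np.pi/2-psi
    q-=np.pi*np.round(q/np.pi)
    return [np.pi,0,np.arctan2(xy[1],xy[0])+np.pi/2-q]
def closing(d): return np.arctan2(d[0],-d[1])   # yaw whose tool y is along d
def go(xy,psi,z,rate=.25,**k):
    o=ori(xy,psi); bot.move_to([*xy,H],o)
    bot.servo_line([*xy,z+.03],rate=rate); return bot.servo_line([*xy,z],rate=.08,**k)
def up(xy): bot.servo_line([*xy,H],rate=.25)
def pick_place(name,src,cs,dst,cd,rel,width,force):
    cs,cd=closing(cs),closing(cd)
    hit=go(src,cs,FL+rel,force_limit=15)
    effector.grasp(grip_force=force); w=status.state()['width']
    up(src); s=status.state(); print(name,'hit',hit,'w',round(w,4),round(s['width'],4),'F',s['grip_force'],s['wrist_force'].round(1))
    if abs(s['width']-width)>.006: raise SystemExit('bad grasp '+name)
    hit=go(dst,cd,TF+rel+.001,force_limit=8)
    print('  place hit',hit,status.state()['tcp_pos'].round(4)); effector.let_go(); up(dst); print('  t',status.state()['t'])
E
python3 - <<'E'
from pp import *
pick_place('flange',np.array([.4893,.1035]),(.707,.707),tray(-60,0)if 0 else tray(-.060,0),n,.0205,.038,30)
E
```

```text
flange hit False w 0.0371 0.0367 F 29.999113976955414 [ 0.5  0.7 -3.8]
  place hit False [ 0.47   -0.3305  0.0259]
  t 13.3583
```

```bash
python3 - <<'E'
from pp import *
A=np.array
pick_place('long',A([.4938,-.0134]),(0,1),tray(.058,0),n,.0135,.027,20)
pick_place('cap',A([.4942,-.1315]),(1,0),tray(.042,-.048),e,.0135,.035,20)
pick_place('short',A([.6318,-.131]),(.707,-.707),A([.516,.358]),(0,1),.0135,.027,20)
t=np.deg2rad(18.6)
pick_place('tee',A([.6368,.096]),(-np.sin(t),np.cos(t)),A([.435,.358]),(0,1),.0135,.051,30)
bot.move_to([.35,.05,.3],[np.pi,0,np.pi])
for k in("top","side"):
    p,d=imaging.get_image(k); cv2.imwrite(f'pics/{k}1.png',p[:,:,::-1]); np.save(f'pics/{k}1.npy',d)
E
```

```text
long hit False w 0.0264 0.0261 F 19.97482806444168 [-0.3  0.1 -1.6]
  place hit True [ 0.5854 -0.3529  0.0174]
  t 22.1333
cap hit False w 0.0337 0.0338 F 19.999615276465192 [-0.  -0.5 -1.1]
  place hit True [ 0.5608 -0.3968  0.0174]
  t 30.6083
short hit False w 0.0259 0.0261 F 19.995026886463165 [-0.2 -0.4 -1. ]
  place hit True [0.5155 0.3578 0.0176]
  t 39.7333
tee hit False w 0.0492 0.0487 F 29.996574372053146 [ 0.2  0.  -3.4]
  place hit True [0.4346 0.3578 0.018 ]
  t 49.4
```

```bash
python3 -c "
import cv2,numpy as np
a=cv2.imread('pics/top1.png');b=cv2.imread('pics/side1.png')
cv2.imwrite('pics/both.png',cv2.resize(np.hstack([a,b]),(800,300)))"
```

```text
(no output)
```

View pics/top1.png

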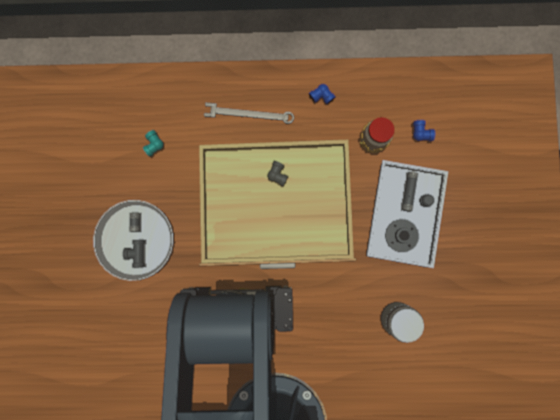

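View pics/side1.png

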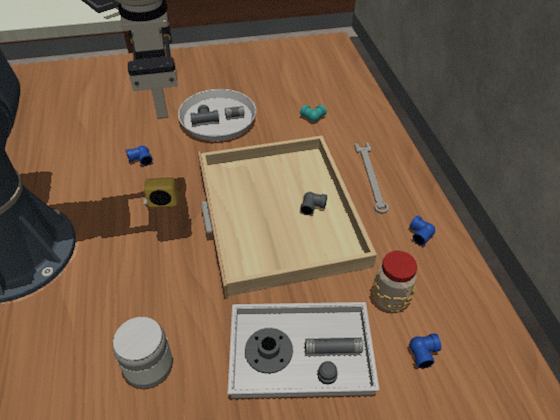

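Both views show the flange, long nipple and cap lying apart in the tray (top view 402,236, 410,190 and 427,200). The tee and short nipple lie apart in the dish (135,253 and 135,222), and the elbow is still in the drawer. I'll check the heights with the wrist camera before handing in.

```bash
python3 - <<'E'
from pp import *
for nm,(x,y),box in(('tray',(.56,-.32),(.38,.68,-.45,-.24)),('dish',(.50,.34),(.35,.59,.24,.48))):
    bot.move_to([x,y,.28],[np.pi,0,np.pi]); bot.hold(.2)
    m=imaging.camera_model('wrist');p,d=imaging.get_image('wrist');W=cloud(d,m);Z=W[...,2]
    M=(Z>.0085)&(Z<.045)&(W[...,0]>box[0])&(W[...,0]<box[1])&(W[...,1]>box[2])&(W[...,1]<box[3])&(p.max(2)<140)
    n_,l,st,c=cv2.connectedComponentsWithStats(cv2.morphologyEx(M.astype(np.uint8),cv2.MORPH_OPEN,np.ones((3,3))))
    for i in range(1,n_):
        if st[i,4]<250: continue
        X=W[l==i];r=cv2.minAreaRect(X[:,:2].astype(np.float32)*1e3);q=(np.array(r[0])/1e3-C)
        print(nm,st[i,4],'z',np.percentile(X[:,2],[10,50,97]).round(4),np.round(r[0]),np.round(r[1]),'uv',(q@e).round(3),(q@n).round(3),'rdish',np.hypot(r[0][0]-471,r[0][1]-358).round(1))
    cv2.imwrite(f'pics/f_{nm}.png',p[:,:,::-1])
print(status.state()['t'])
a=[cv2.imread(f'pics/f_{k}.png') for k in('tray','dish')]; cv2.imwrite('pics/f.png',cv2.resize(np.hstack(a),(800,300),interpolation=cv2.INTER_AREA))
E
```

```text
tray 981 z [0.0157 0.0262 0.0281] [ 425. -272.] [88. 39.] uv -0.115 0.049 rdish 631.5
tray 4240 z [0.0098 0.0111 0.0317] [ 473. -331.] [84. 83.] uv -0.057 0.0 rdish 688.9
tray 680 z [0.0164 0.0261 0.028 ] [ 552. -267.] [ 8. 96.] uv 0.008 0.078 rdish 630.5
tray 1622 z [0.0237 0.0292 0.032 ] [ 585. -353.] [27. 99.] uv 0.057 -0.0 rdish 720.2
tray 626 z [0.0165 0.0295 0.0319] [ 560. -396.] [31. 31.] uv 0.041 -0.047 rdish 759.5
tray 350 z [0.0102 0.0159 0.0222] [ 639. -384.] [118.   5.] uv 0.116 -0.02 rdish 760.5
dish 790 z [0.0114 0.0198 0.027 ] [386. 323.] [18. 90.] uv -0.267 0.626 rdish 91.7
dish 2129 z [0.0274 0.0329 0.0366] [437. 355.] [72. 52.] uv -0.224 0.667 rdish 34.6
dish 781 z [0.0111 0.0186 0.0267] [470. 267.] [94. 19.] uv -0.174 0.586 rdish 91.3
dish 709 z [0.0232 0.0289 0.0322] [516. 357.] [49. 26.] uv -0.146 0.684 rdish 45.2
55.2
```

View pics/f.png

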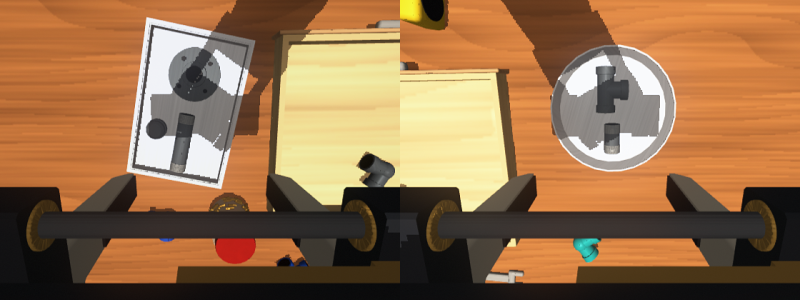

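The wrist views show every part flat and separate. Tops are about 31.8 mm for the flange, long nipple and cap, and 32.2 and 36.6 mm for the short nipple and tee. All are about 5 mm lower than in the drawer, so they lie flat on the tray and dish floors.

```bash
python3 -c "
from cell import *
print(job.job_done(),status.state()['t'])"
```

```text
the job is handed in; nothing more can be done
the job is handed in; nothing more can be done
```

The job is handed in at about 55 s: the flange, long nipple and cap lie flat and apart in the tray, the tee and short nipple in the dish, the elbow is still in the drawer and the jar is standing; no verdict was shown.

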